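Check the driver board and draw the tuning core

TASK

Before handling the coil, check that the driver board is dead: take the cordless probe from its rack and touch its tip on the round brass terminal and then on the square one, pausing half a second on each, and hang the probe back in its rack. Then pull the core straight up out of the copper-wound coil by 40 mm, without jamming it and without taking it all the way out, and finish while still holding it steady there. Leave the other things on the bench where they are.

Things in the scene. Friction and masses are not known exactly. Their poses are not given: they have to be found in the camera images.
- probe: cordless test probe, loose, hanging upright in its rack by its collar, 60 g. Origin: on its axis at the underside of the black collar (32 mm across, 6 mm thick); z up along the axis. Above: round grey handle 18 mm across, 6 to 62 mm above the origin (grip it here). Below: steel shaft 9 mm across, narrowing to a 3 mm tip 70 mm below the origin
- probe_tip (a point): the probe's tip, 70 mm below the probe's origin
- probe_rack: aluminium rack, fixed to the bench, base 90 x 90 mm, with a 70 x 70 mm top plate on two side walls; origin: centre of its underside; its place and yaw vary
- rack_hole (a point): centre of the 16 mm through hole at the upper face of the rack's top plate, 90 mm above the bench (the plate is 10 mm thick with free space below); the probe's origin lies here when it hangs home
- board: green driver board 130 x 100 mm, fixed to the bench, upper face 16 mm above the bench; origin: centre at bench level, x along the 130 mm side; place and yaw vary. Carries two black capacitor cans (22 mm across, tops at 46 mm) 35 mm to the +x side of the round terminal, a finned heat sink (top at 40 mm) 36 mm to the -y side of the square terminal, and low parts
- stud_round: the round brass terminal on the board, 18 mm across; sprung: it gives up to 6 mm downward, about 4 N when fully down; origin 16 mm below its top
- stud_square: the square brass terminal on the board, 22 x 22 mm; sprung like the round one, 50 mm from it on the board's -x side; origin 16 mm below its top
- round_top (a point): centre of the top face of the round terminal, 40 mm above the bench
- square_top (a point): centre of the top face of the square terminal, 40 mm above the bench
- coil_stand: white coil stand, fixed to the bench: base 110 x 90 x 12 mm and a 46 mm square block wound with copper wire, top 92 mm above the bench, with a vertical bore; origin: centre of its underside; its place and yaw vary
- bore_mouth (a point): centre of the mouth of the bore, at the top face of the coil stand; z up along the bore. The bore is 19.5 mm across and 80 mm deep
- core: tuning core, loose, about 200 g, fully home in the bore at the start. Origin: on its axis at its flange's underside, which rests on the bore's mouth; z up. Below: dark rod 18 mm across, 75 mm long, with a thin bright ring line 40 mm below the flange (level with the mouth when drawn 40 mm). Above: flange 30 mm across, 5 mm thick, then a knurled grip 22 mm across, 5 to 47 mm above the origin
- implant_ring_a: bystander: steel ring 38 mm across, 22 mm high, standing between the task's things; origin at its underside
- implant_ring_b: bystander: a second such ring; origin at its underside
- hip_stem: bystander: steel hip implant stem about 150 mm long, lying at the back; origin at its underside near the neck
- jar: bystander: capped amber jar 68 mm across, 100 mm high; origin at its underside
- screwdriver: bystander: screwdriver lying near the robot; origin at its underside
- bobbin: bystander: small wound bobbin 44 mm across, 32 mm high; origin at its underside
- spare_core: bystander: plain dark rod 16 mm across, 80 mm long, lying at the back; origin at its underside
Things that resemble listed ones, but are neither listed nor needed, are in the scene too. What is shaped like the probe_rack but red or turquoise is not meant. Leave any blue or purple look-alike of the probe alone.

How it is judged (in metres and radians):
On the way, in this order (a step that is already met when the one before it is completed fails the run):
1. the held probe's tip touches the round terminal for 0.3 s (contact force between probe and stud_round above 0.4 N and distance between probe_tip and round_top below 0.011 m and contact force between the fingers and probe above 1 N and angle between probe's own z axis and vertical below 0.5 rad), for 0.3 s.
2. the held probe's tip touches the square terminal for 0.3 s (contact force between probe and stud_square above 0.4 N and distance between probe_tip and square_top below 0.011 m and contact force between the fingers and probe above 1 N and angle between probe's own z axis and vertical below 0.5 rad), for 0.3 s.
3. the probe hangs home in its rack, let go (horizontal distance between probe and rack_hole below 0.01 m and z of probe in the frame of rack_hole between -0.004 and 0.004 m and angle between probe's own z axis and vertical below 0.12 rad and contact force between the fingers and probe below 0.05 N), for 0.3 s.
At the end, for the whole second after the job is handed in: The probe hangs in its rack, let go (collar within 4 mm of seated, upright). The core is held by the fingers, still, drawn 40 mm out of the bore (within 7 mm), in line with the bore (within 3.4 degrees, 5 mm off axis), and pushes on the coil stand with less than 8 N (all of step 3 and z of core in the frame of bore_mouth between 0.033 and 0.047 m and horizontal distance between core and bore_mouth below 0.005 m and angle between the z axis of core and the z axis of bore_mouth, either way round below 0.06 rad and linear speed of core below 0.02 m/s and contact force between the fingers and core above 2 N and contact force between core and coil_stand below 8 N); the arm keeps its last pose, push and grip.
It fails at once if the core is jammed: it pushes on the coil stand with more than 30 N (contact force between core and coil_stand above 30 N).
It fails at once if the core is pulled (almost) out of the bore, over 60 mm (z of core in the frame of bore_mouth above 0.06 m).
It fails at once if the core is drawn while the probe is away from its rack (z of core in the frame of bore_mouth above 0.012 m and distance between probe and rack_hole above 0.03 m).
It fails at once if another thing on the bench is shifted by more than 30 mm (distance of any of implant_ring_a, implant_ring_b, hip_stem, jar, screwdriver, bobbin, spare_core from where it was at the start of the episode above 0.03 m).
It also fails if it takes over 61 s, if anything falls off the work surface, if the arm or the gripper's body presses on something with over 40 N, if the wrist force passes 120 N, or if a joint passes its speed limit or range.

ROBOT

A 6-joint arm with a two-finger parallel gripper is mounted at the origin on the work surface. World frame = base frame: x ahead of the robot, y to its left, z up, the work surface at z = 0. Lengths are in mm, angles in degrees, forces in N, time in s.
With the tool pointing down it reaches from about 300 to 950 mm from the base axis. Payload 3.1 kg.
Tool frame: the origin (TCP) lies at the very end of the fingers, on their centre line; the grasp point (between the pads) lies 19 mm behind it (r.grasp_offset is the z of the grasp point in the tool frame, in mm); z points along the fingers, y is the line along which they close (so a half turn about z gives the same grasp; the last joint's range is limited). The gripper opens to 85 mm and grips with 20 to 120 N. Pads are 22 mm wide; open, the fingers measure 114 mm over their backs; the gripper's body (76 mm by 85 mm) begins 54 mm behind the grasp point. The pads swing forward as they close: fully open they stand 13 mm farther back than shut.
Start: joints at [-72.978, 17.653, 93.61, -0, 68.738, -3.994], TCP at [224.118, -583.441, 231.272] pointing down, gripper open.
Joint ranges: [-175.34, 175.34], [-45.06, 112.39], [2.9, 150.54], [-68.45, 248.45], [3.09, 151.38], [-168.51, 168.51]. Speed limits (degrees/s): [159.86, 159.86, 180, 180, 180, 180].

INTERFACE

Orientations are given as a 3x3 rotation matrix whose columns are the frame's x, y, z axes.
In Python, from rig import observe, eyes, hand_in, r gives the robot as it stands.
- The arm moves only by the shell command python3 -m crank [FORCE], which reads ROWS from standard input. ROWS is a JSON list of rows, 1 to 12 of them, each written [[rx, ry, rz], [dx, dy, dz], opening]: a rotation vector rx, ry, rz in normalised numbers (1 is pi/2 rad), then dx, dy, dz in normalised numbers (1 is 400 mm), then the opening from 0.0 (shut) to 1.0 (fully open); each row shifts and turns the commanded pose from where the row before left it, along the tool's axes as they then stand; what a row does not reach is not made up. A row lasts 1/12 s, in which the tool goes at most 41.7 mm and 7.16 degrees, less where a joint would pass 70% of its speed; a pose out of reach is approached as far as the arm can. The fingers move at their own pace and stop on an object; FORCE is the grip in N (left out, the last holds). Time passes only in rows, so rows that do not move let the fingers close. It prints the time, the measured TCP pose, the force, the opening and the grip force at its end. No shift or turn number may pass 1 either way. Input that does not fit is refused with a message, and nothing moves.
- observe(): the state, without advancing time (a new reading comes with each control period).
- eyes.read_camera(name): name is "scene" or "side" or "wrist"; returns a dict with "frame" (480x640x3 uint8, blue, green, red), "range_z" (480x640 float32, mm along the optical axis (not along the pixel's ray), 0 where there is no reading), "camera_matrix" (3x3 intrinsics, pixels), "R" (3x3) and "t" (3): a world point X has camera coordinates R X + t; the wrist camera has in their place "T_tool_cam" (4x4, takes a point from camera to tool coordinates, whose origin is the TCP and whose axes are the flange's). Camera axes: x right, y down, z forward; pixel columns grow to the right and rows downward; lengths in mm; the calibration is good to about 2 mm. A picture is of the moment at which its call begins: read the wrist's pose just before it.
- hand_in(): hands the job in; it is judged then, once.
The state is a dict: "t": time; "joint_positions": joint angles; "dq": joint speeds; "joint_efforts": joint torques, N m; "ee_pos": TCP position; "tool_rot": TCP orientation; "wrist_force": force on the tool from outside, world axes, zero at the start; "wrist_torque": the same for the moment, N m; "width": opening from 0.0 (shut) to 1.0 (fully open); "gripper_force": force on a finger pad.
Only numpy, scipy, OpenCV 4.12 (cv2) and the standard library are available. Lean on these libraries where they do the work, as an engineer would, in place of code of your own. Each camera call takes 0.05 s, during which the arm holds its last target. There are 200 camera calls.

## Working session

There is one attempt and no reset: what is moved stays moved. The work goes in short steps, Python scripts to look and compute and a shell command to move; the robot and the scene stay as the last step left them, time stands still between calls to the robot, and variables do not carry over. Pictures are saved under pics/ and viewed, at most 10 in all, crops included, and the job is handed in when it is done.

```bash
ls; mkdir -p pics; python3 - <<'E'
from rig import observe, eyes, r
import cv2,pickle
for n in ("scene","side"):
    c=eyes.read_camera(n); cv2.imwrite(f"pics/{n}0.png",c["frame"]); pickle.dump(c,open(f"{n}.pkl","wb"))
    print(n,c["camera_matrix"].tolist(),c["R"].round(3).tolist(),c["t"].round(1).tolist(),(c["range_z"]>0).mean())
s=observe();print(s["t"],s["tool_rot"],s["ee_pos"],r.grasp_offset)
E
```

```text
pics
scene [[503.65578623772484, 0.0, 324.51070352189146], [0.0, 503.65578623772484, 238.83561482019334], [0.0, 0.0, 1.0]] [[0.897, 0.443, 0.006], [0.346, -0.692, -0.634], [-0.276, 0.57, -0.774]] [-487.9, -123.5, 1272.0] 0.99615234375
side [[590.7974713197235, 0.0, 326.5084285721132], [0.0, 590.7974713197235, 243.99851780925803], [0.0, 0.0, 1.0]] [[-0.829, -0.559, -0.008], [-0.376, 0.568, -0.732], [0.414, -0.604, -0.681]] [452.2, 266.2, 1259.0] 0.996162109375
0.1 [[ 9.33469744e-01  3.58655647e-01 -6.02905335e-04]
 [ 3.58656116e-01 -9.33467560e-01  2.02611714e-03]
 [ 1.63885783e-04 -2.10755474e-03 -9.99997766e-01]] [ 223.89164522 -582.70866195  230.15353841] -18.700000000000003
```

View pics/scene0.png

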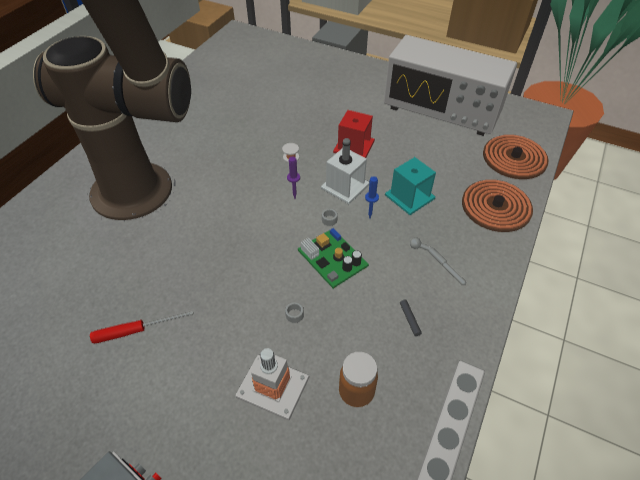

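View pics/side0.png

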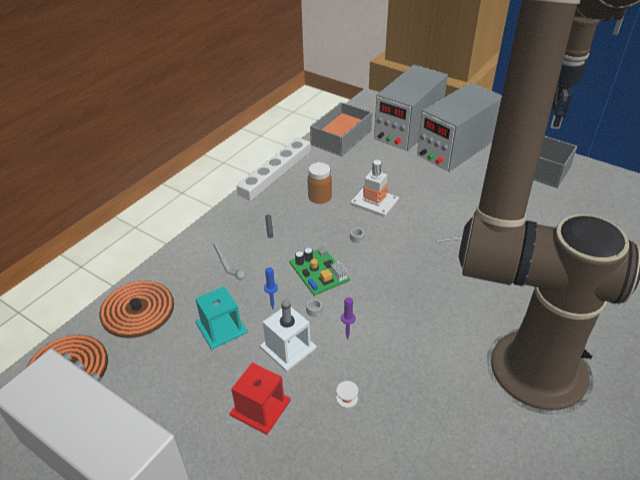

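The scene view shows the white rack with the probe (~345,165), the board (~333,257) and the coil stand (~270,378). The side view shows them at (287,335), (320,270) and (375,190). I'll zoom in on these.

```bash
cat > h.py <<'E'
import numpy as np,cv2,pickle
def load(n): return pickle.load(open(f"{n}.pkl","rb"))
def ray(c,u,v):
    d=c["R"].T@np.linalg.inv(c["camera_matrix"])@[u,v,1.]; return -c["R"].T@c["t"],d
def plane(c,u,v,z):
    o,d=ray(c,u,v); return o+d*(z-o[2])/d[2]
def pt(c,u,v):
    o,d=ray(c,u,v); return o+d*c["range_z"][int(v),int(u)]
E
python3 - <<'E'
from h import *
a,b=load("scene"),load("side")
def cr(c,u,v,w=66,h=50): return cv2.resize(c["frame"][v-h:v+h,u-w:u+w],(396,300),interpolation=cv2.INTER_CUBIC)
m=np.vstack([np.hstack([cr(a,333,257),cr(b,320,270)]),np.hstack([cr(a,345,165),cr(a,270,375)])])
cv2.imwrite("pics/m1.png",m)
for n,c,ps in(("a",a,[(346,145),(267,355),(333,257),(358,360),(294,308),(329,216),(290,150),(372,184)]),("b",b,[(286,305),(376,165),(320,270)])):
    for p in ps: print(n,p,pt(c,*p).round(0))
E
```

```text
a (346, 145) [478. 245. 143.]
a (267, 355) [ 582. -294.  140.]
a (333, 257) [554.  23.  19.]
a (358, 360) [ 715. -215.   98.]
a (294, 308) [ 534. -123.    3.]
a (329, 216) [485. 145.  -1.]
a (290, 150) [303. 282.  31.]
a (372, 184) [575. 174. 121.]
b (286, 305) [469. 257. 153.]
b (376, 165) [ 573. -278.  140.]
b (320, 270) [547.  26.  15.]
```

View pics/m1.png

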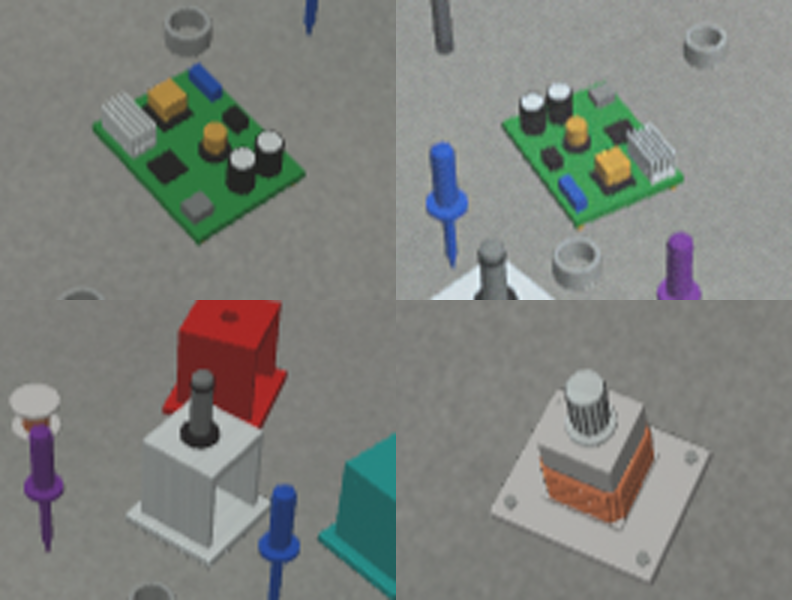

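The zooms show the gold square terminal at about scene (323,240) and the round one at (338,253), with the black cans and the heat sink near them. The probe handle top is at (346,142) and the core grip top at (267,350). Next I'll measure them with masks in both views.

```bash
cat >> h.py <<'E'
def cloud(c):
    v,u=np.mgrid[0:480,0:640]; K=c["camera_matrix"]; z=c["range_z"]
    P=np.stack([(u-K[0,2])/K[0,0]*z,(v-K[1,2])/K[1,1]*z,z],-1)
    return (P-c["t"])@c["R"]
def rect(P,m): return cv2.minAreaRect(P[m][:,:2].astype(np.float32))
E
python3 - <<'E'
from h import *
for n in("scene","side"):
    c=load(n);P=cloud(c);hsv=cv2.cvtColor(c["frame"],cv2.COLOR_BGR2HSV)
    X,Y,Z=P[...,0],P[...,1],P[...,2]
    near=lambda x,y,R:np.hypot(X-x,Y-y)<R
    print(n,"bench z",np.median(Z[near(540,-50,60)]))
    gold=cv2.inRange(hsv,(10,120,90),(30,255,255))>0
    k,lab,st,ce=cv2.connectedComponentsWithStats((gold&near(550,25,90)).astype(np.uint8))
    for i in range(1,k):
        if st[i,4]<15: continue
        m=(lab==i); t=m&(Z>35); v=hsv[...,2]
        vs,us=np.nonzero(t); print(" gold",st[i,4],ce[i].round(1),"top n",t.sum(),"medianZ",np.median(Z[t]).round(1),"ray@40",plane(c,us.mean(),vs.mean(),40).round(1), P[t].mean(0).round(1))
    g=(cv2.inRange(hsv,(45,100,40),(80,255,255))>0)&near(550,25,100); print(" board",rect(P,g))
    for nm,x,y,zt,R in(("probe",475,250,152,28),("core",578,-285,139,25)):
        t=near(x,y,R)&(Z>zt-7); vs,us=np.nonzero(t); print(" ",nm,t.sum(),plane(c,us.mean(),vs.mean(),zt).round(1),"rect",rect(P,t))
        for lo in range(int(zt)-45,int(zt)-5,10):
            q=near(x,y,R)&(Z>lo)&(Z<lo+10); print("   slice",lo,q.sum(),P[q].mean(0).round(1))
    t=near(475,250,70)&(abs(Z-90)<5);print(" rack top",t.sum(),rect(P,t))
    t=near(578,-285,60)&(abs(Z-92)<4);print(" coil top",t.sum(),rect(P,t))
    t=near(578,-285,90)&(abs(Z-12)<5);print(" coil base",rect(P,t))
E
```

```text
scene bench z 0.7479066807674156
 gold 114 [322.3 239.7] top n 78 medianZ 39.2 ray@40 [516.7  44.7  40. ] [516.4  45.2  39.4]
 gold 64 [338.  252.3] top n 45 medianZ 39.1 ray@40 [563.2  28.   40. ] [563.   28.5  39.3]
 board ((550.3046875, 27.0091552734375), (102.35885620117188, 131.07208251953125), 63.46216583251953)
  probe 44 [476.3 247.1 152. ] rect ((475.5419006347656, 249.53578186035156), (13.998006820678711, 20.27140998840332), 24.728601455688477)
   slice 107 29 [477.3 245.7 111.8]
   slice 117 23 [477.3 245.4 122.1]
   slice 127 24 [477.9 245.9 130.9]
   slice 137 24 [477.6 245.6 141.3]
  core 146 [ 580.4 -292.7  139. ] rect ((579.3017578125, -291.86553955078125), (21.193607330322266, 21.785232543945312), 6.237127304077148)
   slice 94 97 [ 584.3 -295.7   97.2]
   slice 104 35 [ 584.3 -297.5  108.9]
   slice 114 37 [ 584.3 -297.8  119.2]
   slice 124 41 [ 583.8 -297.5  129.5]
 rack top 500 ((477.1268615722656, 253.67242431640625), (77.24252319335938, 73.9535140991211), 79.4120864868164)
 coil top 418 ((579.1616821289062, -291.4034423828125), (46.4412956237793, 48.47616958618
[... 681 characters left out ...]
 30 [471.5 254.9 132.2]
   slice 137 30 [472.1 256.4 142.8]
  core 49 [ 578.6 -289.2  139. ] rect ((578.8895263671875, -289.21429443359375), (20.17706871032715, 20.804405212402344), 77.1630630493164)
   slice 94 81 [ 576.3 -283.7   97.4]
   slice 104 23 [ 577.  -285.6  109.5]
   slice 114 29 [ 577.4 -285.3  118.9]
   slice 124 24 [ 575.7 -286.4  128.7]
 rack top 710 ((478.7532653808594, 252.17308044433594), (73.72419738769531, 75.01045989990234), 78.08877563476562)
 coil top 115 ((579.0382080078125, -289.9106140136719), (47.99095916748047, 55.68148422241211), 3.3356480598449707)
 coil base ((574.9759521484375, -280.82244873046875), (166.68751525878906, 155.0718994140625), 32.784000396728516)
```

Units first: shifts go in shares of 400 mm and turns go in shares of pi/2 rad. So -28.5 mm / 400 = -0.0713, 22 mm / 400 = 0.055.

```bash
cat > d.py <<'E'
import sys,numpy as np
from rig import observe
s=observe();R=np.array(s["tool_rot"]);p=np.array(s["ee_pos"])
print("t",round(s["t"],2),"p",p.round(1),"F",np.round(s["wrist_force"],1),"w",round(s["width"],3),"gf",round(s["gripper_force"],1),"tilt",np.degrees(np.arccos(-R[2,2])).round(2),"x",R[:2,0].round(3))
if len(sys.argv)>1: print("tool delta",(R.T@(np.array(sys.argv[1:4],float)-p)).round(1))
E
echo '[[[0,0,0],[0.055,-0.0713,0],0.5],[[0,0,0],[0.055,-0.0713,0],0.5],[[0,0,0],[0.055,-0.0713,0],0.5],[[0,0,0],[0.055,-0.0713,0],0.5],[[0,0,0],[0.055,-0.0713,0],0.5],[[0,0,0],[0.055,-0.0713,0],0.5],[[0,0,0],[0.055,-0.0713,0],0.5],[[0,0,0],[0.055,-0.0713,0],0.5],[[0,0,0],[0.055,-0.0713,0],0.5],[[0,0,0],[0.055,-0.0713,0],0.5],[[0,0,0],[0.055,-0.0713,0],0.5],[[0,0,0],[0.055,-0.0713,0],0.5]]' | python3 -m crank 40
echo '[[[0,0,0],[0.055,-0.0713,0],0.5],[[0,0,0],[0.055,-0.0713,0],0.5],[[0,0,0],[0.055,-0.0713,0],0.5],[[0,0,0],[0.055,-0.0713,0],0.5],[[0,0,0],[0.055,-0.0713,0],0.5],[[0,0,0],[0.055,-0.0713,0],0.5],[[0,0,0],[0.055,-0.0713,0],0.5],[[0,0,0],[0.055,-0.0713,0],0.5],[[0,0,0],[0.055,-0.0713,0],0.5],[[0,0,0],[0.055,-0.0713,0],0.5],[[0,0,0],[0.055,-0.0713,0],0.5],[[0,0,0],[0.0275,-0.035,0],0.5]]' | python3 -m crank
python3 d.py 475 250.5 230
```

```text
t: 1.1
ee_pos: [347.7, -167.7, 231.0]
tool_rot: [[0.934, 0.358, -0.0], [0.358, -0.934, 0.0], [0.0, -0.0, -1.0]]
wrist_force: [1.9, 0.3, 0.0]
width: 0.5
gripper_force: 0.0
t: 2.1
ee_pos: [467.1, 230.6, 231.0]
tool_rot: [[0.933, 0.361, 0.0], [0.361, -0.933, 0.002], [0.001, -0.001, -1.0]]
wrist_force: [1.1, -0.4, -0.4]
width: 0.5
gripper_force: 0.0
t 2.1 p [467.1 230.6 231. ] F [ 1.1 -0.4 -0.4] w 0.5 gf 0.0 tilt 0.1 x [0.933 0.361]
tool delta [ 14.5 -15.7   1.1]
```

In the tool's units: -15.7 mm / 400 = -0.0393, 14.5 mm / 400 = 0.0363.

```bash
echo '[[[0,0,0],[0.0363,-0.0393,0],0.5],[[0,0,0],[0,0,0],0.5],[[0,0,0],[0,0,0],0.5]]' | python3 -m crank >/dev/null
cat > w.py <<'E'
import sys
from h import *
from rig import observe,eyes
def wrist(name=None):
    s=observe();c=eyes.read_camera("wrist");T=np.array(c["T_tool_cam"]);Rt=np.array(s["tool_rot"])
    Rwc=Rt@T[:3,:3];twc=Rt@T[:3,3]+s["ee_pos"]
    c["R"]=Rwc.T;c["t"]=-Rwc.T@twc
    if name: cv2.imwrite(f"pics/{name}.png",c["frame"])
    return c
E
python3 - <<'E'
from w import *
c=wrist("w1");P=cloud(c);X,Y,Z=P[...,0],P[...,1],P[...,2]
print((-c["R"].T@c["t"]).round(0))
for lo,hi in((143,165),(100,140)):
    t=(np.hypot(X-475,Y-250)<25)&(Z>lo)&(Z<hi);print(lo,t.sum(),t.sum()and(P[t].mean(0),rect(P,t)))
t=(np.hypot(X-475,Y-250)<70)&(abs(Z-90)<5);print("rack",t.sum(),rect(P,t))
E
python3 d.py 475 250.5 106
```

```text
[544. 275. 373.]
143 690 (array([476.25027356, 252.59837294, 150.29794099]), ((475.3818359375, 252.46514892578125), (17.21653938293457, 17.748395919799805), 21.064077377319336))
100 333 (array([481.32219709, 254.23455851, 121.01329869]), ((479.9501953125, 253.7987823486328), (6.7084856033325195, 17.31260108947754), 18.845813751220703))
rack 6481 ((476.45166015625, 253.3253173828125), (70.34428405761719, 70.50544738769531), 77.88648223876953)
t 2.4 p [473.8 246.4 230.6] F [-1.2 -0.5 -0.3] w 0.5 gf 0.0 tilt 0.12 x [0.933 0.359]
tool delta [  2.8  -3.5 124.6]
```

View pics/w1.png

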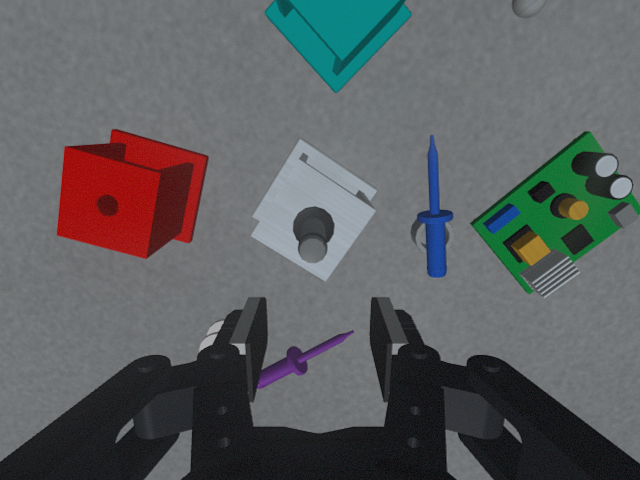

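The wrist view shows the probe upright in the white rack (handle top about 312,248), between the fingers' line. The blue and purple look-alikes are clear of the gripper, so I'll descend.

In the tool's units: 25 mm / 400 = 0.0625, -4.5 mm / 400 = -0.0113.

```bash
echo '[[[0,0,0],[0.0093,-0.0113,0],0.5],[[0,0,0],[0,0,0.0625],0.5],[[0,0,0],[0,0,0.05],0.5],[[0,0,0],[0,0,0.025],0.5],[[0,0,0],[0,0,0],0.5],[[0,0,0],[0,0,0],0.5]]' | python3 -m crank >/dev/null; python3 d.py 475.5 252 106
```

```text
t 2.9 p [476.1 251.7 176. ] F [ 0.8 -0.4 -0. ] w 0.501 gf 0.0 tilt 0.07 x [0.934 0.358]
tool delta [-0.3 -0.5 70. ]
```

```bash
echo '[[[0,0,0],[0,-0.0008,0.05],0.5],[[0,0,0],[0,0,0.05],0.5],[[0,0,0],[0,0,0.05],0.5],[[0,0,0],[0,0,0.025],0.5],[[0,0,0],[0,0,0],0.5],[[0,0,0],[0,0,0],0],[[0,0,0],[0,0,0],0],[[0,0,0],[0,0,0],0],[[0,0,0],[0,0,0],0],[[0,0,0],[0,0,0],0]]' | python3 -m crank 40|tail -2; python3 d.py
```

```text
width: 0.202
gripper_force: 39.0
t 3.73 p [477.8 253.2 108. ] F [ 0.4 -0.4  4.6] w 0.202 gf 39.0 tilt 0.2 x [0.933 0.359]
```

In the tool's units: -25 mm / 400 = -0.0625, -20 mm / 400 = -0.05.

```bash
echo '[[[0,0,0],[0,0,0],0],[[0,0,0],[0,0,-0.025],0],[[0,0,0],[0,0,-0.05],0],[[0,0,0],[0,0,-0.0625],0],[[0,0,0],[0,0,-0.05],0],[[0,0,0],[0,0,-0.025],0],[[0,0,0],[0,0,0],0],[[0,0,0],[0,0,0],0]]' | python3 -m crank |tail -2; python3 - <<'E'
from w import *
c=wrist("w2");P=cloud(c);X,Y,Z=P[...,0],P[...,1],P[...,2]
hsv=cv2.cvtColor(c["frame"],cv2.COLOR_BGR2HSV)
t=(np.hypot(X-477,Y-252)<70)&(abs(Z-90)<4);print("rack",t.sum(),rect(P,t),np.median(Z[t]))
gold=cv2.inRange(hsv,(10,120,90),(30,255,255))>0
k,lab,st,ce=cv2.connectedComponentsWithStats((gold&(np.hypot(X-550,Y-25)<90)).astype(np.uint8))
for i in range(1,k):
    if st[i,4]<40: continue
    m=(lab==i)&(Z>34); print("gold",st[i,4],m.sum(),rect(P,m)[0],P[m].mean(0).round(1))
E
python3 d.py
```

```text
width: 0.197
gripper_force: 39.3
rack 8647 ((476.4439697265625, 253.4393768310547), (70.25240325927734, 70.67623901367188), 77.94966125488281) 89.57931363038526
gold 431 383 (561.7758178710938, 31.65461540222168) [561.7  31.8  39. ]
gold 719 665 (514.47265625, 48.114192962646484) [514.4  48.7  39.1]
t 4.45 p [475.2 252.2 190.3] F [ 0.  -0.4 -0.9] w 0.197 gf 39.3 tilt 0.12 x [0.933 0.359]
```

View pics/w2.png

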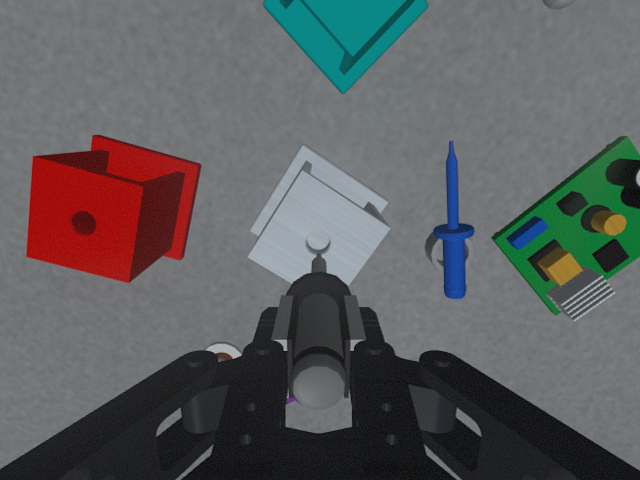

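The probe is held with its tip at about pixel (319,258), above the rack hole at (318,240). I'll cast rays at the tip and hole and work out the deltas.

```bash
python3 - <<'E'
from w import *
c=wrist();
g=cv2.cvtColor(c["frame"],cv2.COLOR_BGR2GRAY)
print(g[236:276:2,306:332:2])
print("tip z102",plane(c,319,257,102).round(1),"hole",plane(c,318,240,90).round(1),"handle top",plane(c,320,381,234).round(1))
E
python3 d.py 562 31 190
```

```text
[[155 172 170 171 169 165 165 166 166 165 165 163 161]
 [147 168 170 172 171 169 164 163 164 164 162 158 152]
 [125 170 167 170 170 172 170 168 163 163 165 150 142]
 [111 163 166 167 165 171 170 170 167 166 164 118 137]
 [128 100 163 165 166 166 168 170 173 173 148  83 144]
 [134  94  99 158 168 167 163 169 171 133  75 113 157]
 [164 122  96  92  93 113 118 117  81  79  91 140 176]
 [166 147 125  98  92  89  90  85  84  95 129 166 171]
 [167 167 165 132 121 117 103 107 125 140 169 167 168]
 [167 166 169 169 167 141  61  94 174 168 165 166 166]
 [165 165 167 167 171 118  69  74 171 168 168 169 167]
 [164 165 166 168  93  67  71  72  80 161 169 169 169]
 [167 166 167 137  65  71  70  76  76  81 172 168 167]
 [171 166 170  58  69  68  75  74  77  74 135 168 167]
 [171 171 171  63  70  68  72  71  75  77 137 165 169]
 [168 167 166  60  69  70  68  70  74  76 122 167 167]
 [168 168 164  61  72  68  69  75  74  73 121 167 167]
 [165 169 158  60  70  69  71  70  74  74 110 164 165]
 [171 160 146  59  49  49  42  43  44  46 103 162 169]
 [ 34  40  43  46  44  46  43  42  42  44  41  39  53]]
tip z102 [470.5 250.4 102. ] hole [477.6 253.8  90. ] handle top [475.8 252.3 234. ]
t 4.5 p [474.9 252.  189.6] F [-0.3  0.1 -1.3] w 0.201 gf 39.3 tilt 0.19 x [0.933 0.359]
tool delta [  2.1 237.6  -0.4]
```

In the tool's units: 35 mm / 400 = 0.0875, 30 mm / 400 = 0.075.

```bash
echo '[[[0,0,0],[0.0013,0.0375,0],0],[[0,0,0],[0.0013,0.075,0],0],[[0,0,0],[0.0013,0.0875,0],0],[[0,0,0],[0.0013,0.0875,0],0],[[0,0,0],[0.0013,0.0875,0],0],[[0,0,0],[0.0013,0.0875,0],0],[[0,0,0],[0.0013,0.075,0],0],[[0,0,0],[0.0013,0.0375,0],0],[[0,0,0],[0,0.0185,0],0],[[0,0,0],[0,0,0],0],[[0,0,0],[0,0,0],0]]' | python3 -m crank |tail -1; python3 d.py 564 32 135
```

```text
gripper_force: 39.3
t 5.42 p [564.2  33.2 190.3] F [-0.8 -0.2 -0.9] w 0.198 gf 39.3 tilt 0.15 x [0.934 0.358]
tool delta [-0.5  1.2 55.3]
```

In the tool's units: 20 mm / 400 = 0.05, 15 mm / 400 = 0.0375.

```bash
echo '[[[0,0,0],[-0.0008,0.0025,0.0375],0],[[0,0,0],[0,0,0.05],0],[[0,0,0],[0,0,0.0375],0],[[0,0,0],[0,0,0.015],0],[[0,0,0],[0,0,0],0],[[0,0,0],[0,0,0],0]]' | python3 -m crank |tail -1; python3 d.py 564 32 125; python3 - <<'E'
from w import *
c=wrist("w3"); cv2.imwrite("pics/w3c.png",cv2.resize(c["frame"][180:420,160:480],(800,600)))
E
```

```text
gripper_force: 39.3
t 5.92 p [564.9  32.5 135.3] F [ 0.8  0.3 -0.2] w 0.199 gf 39.3 tilt 0.04 x [0.933 0.36 ]
tool delta [-1.   0.2 10.3]
```

View pics/w3c.png

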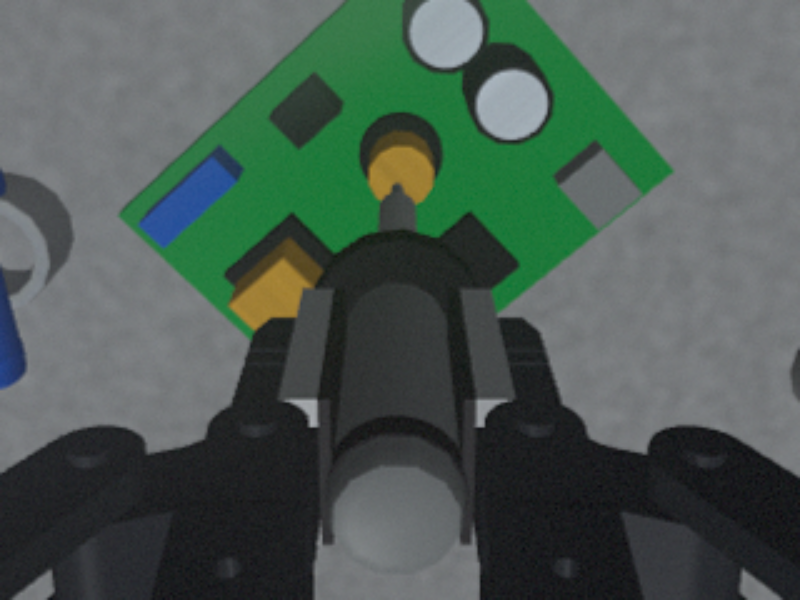

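The tip (397,187 in the crop) is over the round terminal's top, centred at about (402,173). I'll press down.

In the tool's units: 5 mm / 400 = 0.0125, 0.5 mm / 400 = 0.0013.

```bash
echo '[[[0,0,0],[0,0,0.0125],0],[[0,0,0],[0,0,0.0125],0],[[0,0,0],[0,0,0.0013],0],[[0,0,0],[0,0,0],0],[[0,0,0],[0,0,0],0],[[0,0,0],[0,0,0],0]]' | python3 -m crank |tail -1; python3 d.py 564 32 125
```

```text
gripper_force: 39.6
t 6.47 p [565.9  31.4 125.4] F [1.2 0.5 1.6] w 0.197 gf 39.6 tilt 0.09 x [0.934 0.358]
tool delta [-1.5 -1.2  0.4]
```

In the tool's units: 0.5 mm / 400 = 0.0013.

```bash
echo '[[[0,0,0],[0,0,0.0013],0],[[0,0,0],[0,0,0],0],[[0,0,0],[0,0,0],0],[[0,0,0],[0,0,0],0],[[0,0,0],[0,0,0],0],[[0,0,0],[0,0,0],0],[[0,0,0],[0,0,0],0]]' | python3 -m crank|grep force; echo '[[[0,0,0],[0,0,-0.02],0],[[0,0,0],[0,0,-0.0375],0],[[0,0,0],[-0.025,-0.02,-0.0175],0],[[0,0,0],[-0.0375,-0.035,0],0],[[0,0,0],[-0.025,-0.025,0],0],[[0,0,0],[0,0,0],0],[[0,0,0],[0,0,0],0],[[0,0,0],[0,0,0],0]]' | python3 -m crank|tail -1; python3 d.py 517 49 125
```

```text
wrist_force: [1.3, 0.1, 2.0]
gripper_force: 39.6
gripper_force: 39.6
t 7.72 p [521.3  48.5 154.3] F [-0.4  0.3 -0.4] w 0.203 gf 39.6 tilt 0.02 x [0.933 0.359]
tool delta [-3.8 -2.1 29.3]
```

In the tool's units: 10 mm / 400 = 0.025, -3.5 mm / 400 = -0.0088.

```bash
echo '[[[0,0,0],[-0.0088,-0.005,0],0],[[0,0,0],[0,0,0.025],0],[[0,0,0],[0,0,0.025],0],[[0,0,0],[0,0,0],0],[[0,0,0],[0,0,0],0]]' | python3 -m crank |tail -1; python3 d.py 517 49 125; python3 - <<'E'
from w import *
c=wrist("w4"); cv2.imwrite("pics/w4c.png",cv2.resize(c["frame"][180:420,160:480],(800,600)))
E
```

```text
gripper_force: 39.6
t 8.13 p [515.9  49.2 132.6] F [ 0.3 -0.5 -1.1] w 0.2 gf 39.6 tilt 0.2 x [0.934 0.358]
tool delta [1.  0.6 7.6]
```

View pics/w4c.png

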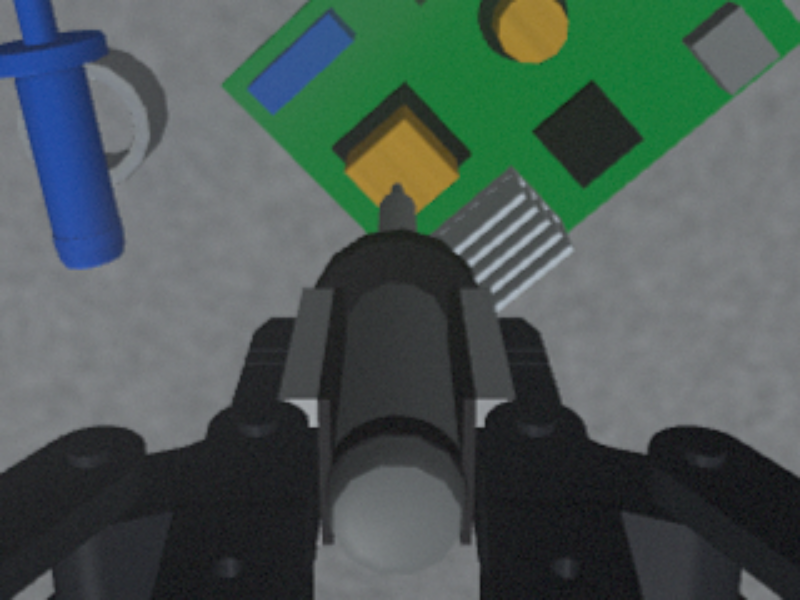

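The tip (397,187) is toward the near edge of the square top (centre about 402,160), so I'll shift +3 mm in tool x and press.

In the tool's units: 5 mm / 400 = 0.0125, 3 mm / 400 = 0.0075.

```bash
echo '[[[0,0,0],[0.0075,0.0018,0.005],0],[[0,0,0],[0,0,0.0125],0],[[0,0,0],[0,0,0.0038],0],[[0,0,0],[0,0,0],0],[[0,0,0],[0,0,0],0],[[0,0,0],[0,0,0],0],[[0,0,0],[0,0,0],0],[[0,0,0],[0,0,0],0],[[0,0,0],[0,0,0],0],[[0,0,0],[0,0,0],0],[[0,0,0],[0,0,0],0],[[0,0,0],[0,0,0],0]]' | python3 -m crank |tail -1; python3 d.py 476.5 253.4 190
```

```text
gripper_force: 39.6
t 9.18 p [520.2  49.7 125.9] F [ 1.  -0.4  1.1] w 0.197 gf 39.6 tilt 0.02 x [0.933 0.359]
tool delta [  32.2 -205.8  -64.1]
```

In the tool's units: 0.8 mm / 400 = 0.002.

```bash
echo '[[[0,0,0],[0,0,0.002],0],[[0,0,0],[0,0,0],0],[[0,0,0],[0,0,0],0],[[0,0,0],[0,0,0],0],[[0,0,0],[0,0,0],0],[[0,0,0],[0,0,0],0]]' | python3 -m crank|grep force; echo '[[[0,0,0],[0,0,-0.025],0],[[0,0,0],[0,0,-0.0625],0],[[0,0,0],[0,0,-0.05],0],[[0,0,0],[0,-0.05,-0.0263],0],[[0,0,0],[0.0125,-0.0875,0],0],[[0,0,0],[0.0125,-0.0875,0],0],[[0,0,0],[0.0125,-0.0875,0],0],[[0,0,0],[0.0125,-0.0875,0],0],[[0,0,0],[0.015,-0.075,0],0],[[0,0,0],[0.015,-0.0388,0],0],[[0,0,0],[0,0,0],0],[[0,0,0],[0,0,0],0]]' | python3 -m crank|tail -1;python3 d.py 477.5 253.6 190
```

```text
wrist_force: [0.2, -0.9, 0.8]
gripper_force: 39.6
gripper_force: 39.6
t 10.68 p [475.3 253.4 190.4] F [-0.   0.2 -0.1] w 0.2 gf 39.6 tilt 0.11 x [0.933 0.361]
tool delta [2.1 0.6 0.4]
```

Before re-racking I want to be sure the square press was deep enough, so I'll measure the handle top height against the TCP.

```bash
python3 - <<'E'
from w import *
from rig import observe
ps=[]
for i in range(3):
    c=wrist();P=cloud(c);s=observe();ps.append(s["ee_pos"][2]);q=P[370:392,308:332].reshape(-1,3)
    print(np.median(q,0).round(1),s["ee_pos"].round(1), c["range_z"][381,320])
    t=(np.hypot(P[...,0]-477,P[...,1]-252)<70)&(abs(P[...,2]-90)<4);print("rack Z",np.median(P[t][:,2]).round(1))
    for r0 in range(252,292,4): print(r0,P[r0,316:322,2].round(0).tolist())if i==0 else 0
cv2.imwrite("pics/w5.png",c["frame"])
E
python3 d.py
```

```text
[475.8 253.8 233.8] [475.5 252.6 190.3] 115.48002
rack Z 89.5
252 [87.0, 87.0, 88.0, 87.0, 87.0, 88.0]
256 [90.0, 108.0, 110.0, 110.0, 110.0, 106.0]
260 [124.0, 124.0, 124.0, 125.0, 123.0, 123.0]
264 [131.0, 131.0, 130.0, 131.0, 131.0, 132.0]
268 [138.0, 137.0, 138.0, 138.0, 137.0, 136.0]
272 [173.0, 174.0, 173.0, 174.0, 173.0, 173.0]
276 [177.0, 177.0, 178.0, 177.0, 178.0, 178.0]
280 [178.0, 178.0, 178.0, 177.0, 177.0, 178.0]
284 [178.0, 178.0, 178.0, 177.0, 178.0, 178.0]
288 [178.0, 178.0, 178.0, 178.0, 178.0, 178.0]
[476.  252.8 233.7] [475.8 252.1 190.2] 116.075645
rack Z 89.5
[476.2 252.4 233.7] [476.  251.9 190.3] 116.59212
rack Z 89.6
t 10.83 p [476.  251.9 190.3] F [-0.1 -0.   0.3] w 0.195 gf 39.6 tilt 0.08 x [0.934 0.358]
```

In the tool's units: 10 mm / 400 = 0.025, 5 mm / 400 = 0.0125.

```bash
echo '[[[0,0,0],[0.007,-0.0018,0],0],[[0,0,0],[0,0,0.025],0],[[0,0,0],[0,0,0.025],0],[[0,0,0],[0,0,0.0125],0],[[0,0,0],[0,0,0],0],[[0,0,0],[0,0,0],0]]' | python3 -m crank|tail -1; python3 d.py 478.4 254.1 108.3
```

```text
gripper_force: 39.6
t 11.33 p [477.9 254.2 164.3] F [-0.2  0.5 -0.9] w 0.2 gf 39.6 tilt 0.14 x [0.934 0.358]
tool delta [ 0.5  0.2 56. ]
```

In the tool's units: 15 mm / 400 = 0.0375, 10 mm / 400 = 0.025.

```bash
echo '[[[0,0,0],[0,0,0.025],0],[[0,0,0],[0,0,0.0375],0],[[0,0,0],[0,0,0.0375],0],[[0,0,0],[0,0,0.02],0],[[0,0,0],[0,0,0.0075],0],[[0,0,0],[0,0,0],0],[[0,0,0],[0,0,0],0]]' | python3 -m crank|tail -1; python3 d.py 478.4 254.1 108.3
```

```text
gripper_force: 39.6
t 11.92 p [479.1 254.9 114.8] F [-0.7 -0.2 -0.3] w 0.196 gf 39.6 tilt 0.04 x [0.933 0.359]
tool delta [-0.9  0.5  6.5]
```

In the tool's units: 3 mm / 400 = 0.0075, 2.5 mm / 400 = 0.0063.

```bash
echo '[[[0,0,0],[-0.0015,0,0.0075],0],[[0,0,0],[0,0,0.0063],0],[[0,0,0],[0,0,0.0013],0],[[0,0,0],[0,0,0],0],[[0,0,0],[0,0,0],0]]' | python3 -m crank|tail -1; python3 d.py; echo '[[[0,0,0],[0,0,0],0.5],[[0,0,0],[0,0,0],0.5],[[0,0,0],[0,0,0],0.5],[[0,0,0],[0,0,0],0.5],[[0,0,0],[0,0,0],0.5],[[0,0,0],[0,0,0],0.5]]' | python3 -m crank|tail -1; python3 d.py
```

```text
gripper_force: 39.6
t 12.33 p [478.2 254.5 108.6] F [-0.9 -0.1 -0.5] w 0.199 gf 39.6 tilt 0.02 x [0.933 0.359]
gripper_force: 0.0
t 12.83 p [478.2 254.5 108.5] F [ 0.3 -0.1 -0.8] w 0.498 gf 0.0 tilt 0.01 x [0.933 0.359]
```

In the tool's units: -30 mm / 400 = -0.075, -20 mm / 400 = -0.05.

```bash
echo '[[[0,0,0],[0,0,-0.025],0.5],[[0,0,0],[0,0,-0.05],0.5],[[0,0,0],[0,0,-0.075],0.5],[[0,0,0],[0,0,-0.075],0.5],[[0,0,0],[0,0,-0.075],0.5],[[0,0,0],[0,0,0],0.5],[[0,0,0],[0,0,0],0.5]]' | python3 -m crank|tail -1; python3 - <<'E'
from w import *
c=wrist("w6");P=cloud(c);X,Y,Z=P[...,0],P[...,1],P[...,2]
near=np.hypot(X-476.5,Y-253)<25
for lo,hi in((143,165),(93,99)):
    t=near&(Z>lo)&(Z<hi);print(lo,t.sum(),t.sum()and(P[t].mean(0).round(1),np.percentile(Z[t],95).round(1),rect(P,t)))
E
python3 d.py 579.2 -291 232
```

```text
gripper_force: 0.0
143 664 (array([476.7, 254.2, 150.4]), np.float64(152.4), ((475.7582092285156, 254.09156799316406), (17.162946701049805, 17.77444076538086), 60.257232666015625))
93 655 (array([479.7, 255.4,  95.6]), np.float64(96.7), ((477.4483642578125, 254.2742919921875), (26.41619110107422, 30.895549774169922), 20.547576904296875))
t 13.47 p [478.5 254.7 229.8] F [ 0.3 -0.1 -0.1] w 0.5 gf 0.0 tilt 0.13 x [0.933 0.359]
tool delta [-101.7  545.5   -2.5]
```

View pics/w6.png

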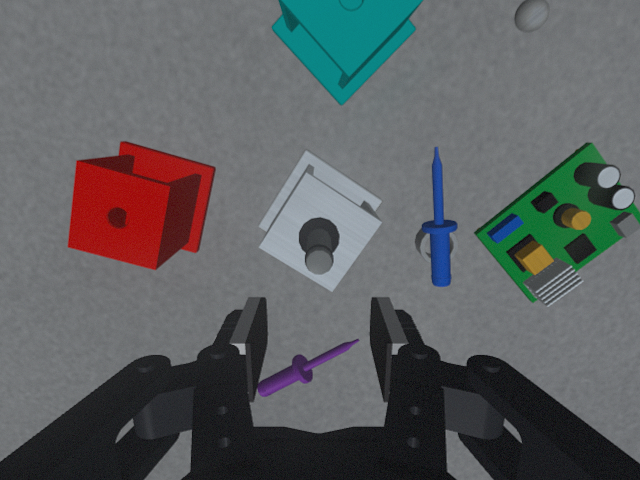

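The probe hangs home in its rack (handle top at 319,260, centred over the collar). On to the core.

In the tool's units: 37 mm / 400 = 0.0925, 20 mm / 400 = 0.05.

```bash
echo '[[[0,0,0],[-0.01,0.05,0],0.5],[[0,0,0],[-0.0175,0.0925,0],0.5],[[0,0,0],[-0.0175,0.0925,0],0.5],[[0,0,0],[-0.0175,0.0925,0],0.5],[[0,0,0],[-0.0175,0.0925,0],0.5],[[0,0,0],[-0.0175,0.0925,0],0.5],[[0,0,0],[-0.0175,0.0925,0],0.5],[[0,0,0],[-0.0175,0.0925,0],0.5],[[0,0,0],[-0.0175,0.0925,0],0.5],[[0,0,0],[-0.0175,0.0925,0],0.5],[[0,0,0],[-0.0175,0.0925,0],0.5],[[0,0,0],[-0.0175,0.0925,0],0.5]]' | python3 -m crank|tail -1;echo '[[[0,0,0],[-0.0175,0.0925,0],0.5],[[0,0,0],[-0.0175,0.0925,0],0.5],[[0,0,0],[-0.015,0.075,0],0.5],[[0,0,0],[-0.01,0.0363,0],0.5],[[0,0,0],[0,0,0],0.5],[[0,0,0],[0,0,0],0.5],[[0,0,0],[0,0,0],0.5]]' | python3 -m crank|tail -1; cat > core.py <<'E'
from w import *
c=wrist("w7");P=cloud(c);X,Y,Z=P[...,0],P[...,1],P[...,2]
near=np.hypot(X-579,Y+291)<24
for nm,t in(("grip top",near&(Z>134)&(Z<150)),("flange",near&(Z>95)&(Z<99)),("coil top",(np.hypot(X-579,Y+291)<45)&(abs(Z-92)<3)),("base",(np.hypot(X-579,Y+291)<90)&(abs(Z-12)<4))):
    print(nm,t.sum(),t.sum()and(P[t].mean(0).round(1),np.round(rect(P,t)[0],1),np.round(rect(P,t)[1],1),round(rect(P,t)[2],1)))
E
python3 core.py; python3 d.py 579.2 -291 232
```

```text
gripper_force: 0.0
gripper_force: 0.0
grip top 907 (array([ 579.5, -290.7,  138.2]), array([ 579. , -290.7]), array([22.2, 22.5]), 56.6)
flange 338 (array([ 585.5, -288.3,   96.5]), array([ 582.8, -289.3]), array([20.6, 28.7]), 24.3)
coil top 2031 (array([ 583.4, -289.2,   91.6]), array([ 578.5, -291.3]), array([46.8, 46.1]), 3.3)
base 5543 (array([ 593. , -285.8,   11.6]), array([ 578.4, -291.3]), array([110.1,  90.3]), 3.3)
t 15.1 p [ 575.1 -290.4  227.6] F [-1.5  0.6  0.3] w 0.497 gf 0.0 tilt 0.15 x [0.933 0.36 ]
tool delta [ 3.5  2.1 -4.4]
```

In the tool's units: 30 mm / 400 = 0.075, 3.3 mm / 400 = 0.0083.

```bash
echo '[[[0,0,0],[0.0083,0.0048,0],0.5],[[0,0,0],[0,0,0.05],0.5],[[0,0,0],[0,0,0.075],0.5],[[0,0,0],[0,0,0.05],0.5],[[0,0,0],[0,0,0.025],0.5],[[0,0,0],[0,0,0],0.5],[[0,0,0],[0,0,0],0.5],[[0,0,0],[0,0,0],0.5]]' | python3 -m crank 20|tail -1; python3 d.py 578.8 -291 102;echo '[[[0,0,0],[0,0,0],0.5],[[0,0,0],[0,0,0],0.5]]' | python3 -m crank|tail -1; python3 d.py 578.8 -291 102
```

```text
gripper_force: 0.0
t 15.77 p [ 580.9 -293.2  150.4] F [ 0.1  0.4 -0.4] w 0.497 gf 0.0 tilt 0.18 x [0.933 0.359]
tool delta [-1.2 -2.9 48.3]
gripper_force: 0.0
t 15.93 p [ 580.6 -293.6  150.4] F [ 0.5 -0.9 -0.8] w 0.496 gf 0.0 tilt 0.19 x [0.933 0.359]
tool delta [-0.9 -3.2 48.4]
```

```bash
echo '[[[0,0,0],[-0.0023,-0.0078,0.025],0.5],[[0,0,0],[0,0,0.05],0.5],[[0,0,0],[0,0,0.0325],0.5],[[0,0,0],[0,0,0.0125],0.5],[[0,0,0],[0,0,0],0.5],[[0,0,0],[0,0,0],0.5],[[0,0,0],[0,0,0],0.5]]' | python3 -m crank 20|tail -1; python3 d.py 578.8 -291 102;echo '[[[0,0,0],[0,0,0],0.5],[[0,0,0],[0,0,0],0.5]]' | python3 -m crank|tail -1; python3 d.py 578.8 -291 102
```

```text
gripper_force: 0.0
t 16.52 p [ 578.1 -290.8  101.1] F [0.6 0.2 0.1] w 0.5 gf 0.0 tilt 0.08 x [0.934 0.359]
tool delta [ 0.6  0.4 -0.9]
gripper_force: 0.0
t 16.68 p [ 578.3 -290.8  101.5] F [0.  0.3 0.5] w 0.5 gf 0.0 tilt 0.11 x [0.934 0.359]
tool delta [ 0.5  0.3 -0.5]
```

In the tool's units: -0.5 mm / 400 = -0.0013, 0.4 mm / 400 = 0.001.

```bash
echo '[[[0,0,0],[0.001,0.0008,-0.0013],0.3],[[0,0,0],[0,0,0],0.3],[[0,0,0],[0,0,0],0.25],[[0,0,0],[0,0,0],0.2],[[0,0,0],[0,0,0],0.2],[[0,0,0],[0,0,0],0.2],[[0,0,0],[0,0,0],0.2]]' | python3 -m crank 25|tail -1; python3 d.py 578.8 -291 102;echo '[[[0,0,0],[0,0,0],0],[[0,0,0],[0,0,0],0],[[0,0,0],[0,0,0],0]]' | python3 -m crank|tail -1; python3 d.py 578.8 -291 102
```

```text
gripper_force: 24.5
t 17.27 p [ 578.6 -291.1  101.7] F [-0.1 -1.4  2. ] w 0.246 gf 24.5 tilt 0.09 x [0.933 0.359]
tool delta [ 0.2  0.  -0.3]
gripper_force: 24.6
t 17.52 p [ 578.5 -291.   101.6] F [ 0.1 -1.6  4.5] w 0.247 gf 24.6 tilt 0.09 x [0.933 0.359]
tool delta [ 0.2  0.1 -0.4]
```

In the tool's units: -3 mm / 400 = -0.0075, -2 mm / 400 = -0.005.

```bash
echo '[[[0,0,0],[0,0,-0.0025],0],[[0,0,0],[0,0,-0.005],0],[[0,0,0],[0,0,-0.0075],0],[[0,0,0],[0,0,-0.005],0],[[0,0,0],[0,0,0],0],[[0,0,0],[0,0,0],0]]' | python3 -m crank 30|tail -1; python3 d.py 578.8 -291 102;echo '[[[0,0,0],[0,0,0],0],[[0,0,0],[0,0,0],0]]' | python3 -m crank|tail -1; python3 d.py 578.8 -291 102
```

```text
gripper_force: 29.8
t 18.02 p [ 577.9 -290.7  108.3] F [ 3.  -3.4 -5.4] w 0.246 gf 29.8 tilt 0.01 x [0.933 0.359]
tool delta [0.7 0.6 6.3]
gripper_force: 29.7
t 18.18 p [ 577.9 -290.6  108.4] F [ 3.2 -4.  -6.5] w 0.247 gf 29.7 tilt 0.01 x [0.933 0.359]
tool delta [0.7 0.7 6.4]
```

In the tool's units: 0.6 mm / 400 = 0.0015, 0.3 mm / 400 = 0.0008.

```bash
echo '[[[0,0,0],[0.0008,0.0015,0],0],[[0,0,0],[0,0,0],0],[[0,0,0],[0,0,0],0]]' | python3 -m crank|tail -1; python3 d.py 578.8 -291 102; echo '[[[0,0,0],[0,0,-0.005],0],[[0,0,0],[0,0,-0.0075],0],[[0,0,0],[0,0,-0.005],0],[[0,0,0],[0,0,0],0],[[0,0,0],[0,0,0],0],[[0,0,0],[0,0,0],0]]' | python3 -m crank|tail -1; python3 d.py 578.8 -291 102
```

```text
gripper_force: 29.8
t 18.43 p [ 578.1 -290.7  108.7] F [ 1.6 -1.6 -4.3] w 0.246 gf 29.8 tilt 0.08 x [0.933 0.359]
tool delta [0.6 0.6 6.7]
gripper_force: 30.0
t 18.93 p [ 578.3 -290.6  116.4] F [ 0.5 -1.5 -2. ] w 0.246 gf 30.0 tilt 0.05 x [0.933 0.359]
tool delta [ 0.4  0.5 14.4]
```

Units first: shifts go in shares of 400 mm and turns go in shares of pi/2 rad. So -3 mm / 400 = -0.0075, -2 mm / 400 = -0.005.

```bash
echo '[[[0,0,0],[0,0.0005,-0.005],0],[[0,0,0],[0,0,-0.0075],0],[[0,0,0],[0,0,-0.0075],0],[[0,0,0],[0,0,-0.005],0],[[0,0,0],[0,0,0],0],[[0,0,0],[0,0,0],0],[[0,0,0],[0,0,0],0]]' | python3 -m crank|tail -1; python3 d.py 578.8 -291 102; python3 - <<'E'
from w import *
c=wrist("w8");P=cloud(c);X,Y,Z=P[...,0],P[...,1],P[...,2]
n=np.hypot(X-579,Y+291)<12
z=Z[n];print(np.histogram(z,bins=range(60,240,4)))
E
```

```text
gripper_force: 30.0
t 19.52 p [ 578.3 -290.9  125.9] F [ 0.8 -0.2 -3. ] w 0.245 gf 30.0 tilt 0.04 x [0.933 0.359]
tool delta [ 0.4  0.2 23.9]
(array([   0,    0,    3,    5,    5,    4,   26,  319,  136,   73,   12,
          0,    0,    0,   34,  336,  158,  227,  222,  245,  288,  289,
        322,  341,  442, 3292,   45,   38,    0,    0,    0,    1,   14,
          8,  238,  716,  945, 1104,  155,    0,    0,    0,    0,    0]), array([ 60,  64,  68,  72,  76,  80,  84,  88,  92,  96, 100, 104, 108,
       112, 116, 120, 124, 128, 132, 136, 140, 144, 148, 152, 156, 160,
       164, 168, 172, 176, 180, 184, 188, 192, 196, 200, 204, 208, 212,
       216, 220, 224, 228, 232, 236]))
```

```bash
echo '[[[0,0,0],[0,0.0003,-0.0075],0],[[0,0,0],[0,0,-0.01],0],[[0,0,0],[0,0,-0.01],0],[[0,0,0],[0,0,-0.0075],0],[[0,0,0],[0,0,-0.0038],0],[[0,0,0],[0,0,0],0],[[0,0,0],[0,0,0],0],[[0,0,0],[0,0,0],0]]' | python3 -m crank|tail -1; python3 d.py 578.8 -291 102; python3 - <<'E'
from w import *
c=wrist("w9");P=cloud(c);X,Y,Z=P[...,0],P[...,1],P[...,2]
t=(np.hypot(X-579,Y+291)<14)&(Z>170)&(Z<190);print("top",t.sum(),np.median(Z[t]),rect(P,t))
for k in("scene","side"):
    s=eyes.read_camera(k);pickle.dump(s,open(k+"2.pkl","wb"))
a,b=load("scene2"),load("side2")
cr=lambda c,u,v:cv2.resize(c["frame"][v-50:v+50,u-33:u+33],(396,600),interpolation=cv2.INTER_CUBIC)
cv2.imwrite("pics/m2.png",np.hstack([cr(a,268,360),cr(b,376,180)]))
for c in(a,b):
    P=cloud(c);hsv=cv2.cvtColor(c["frame"],cv2.COLOR_BGR2HSV);Z=P[...,2]
    t=(np.hypot(P[...,0]-476,P[...,1]-252)<25)&(Z>145)&(Z<165);print("probe top",t.sum(),np.percentile(Z[t],90))
E
```

```text
gripper_force: 30.0
t 20.23 p [ 578.4 -291.2  141.3] F [ 0.1  0.7 -3.3] w 0.253 gf 30.0 tilt 0.02 x [0.933 0.359]
tool delta [ 0.4 -0.  39.3]
top 4598 178.02269074583552 ((579.1611328125, -290.69207763671875), (23.064163208007812, 25.62107276916504), 19.306047439575195)
probe top 44 153.25959590447943
probe top 65 155.1720026022517
```

View pics/m2.png

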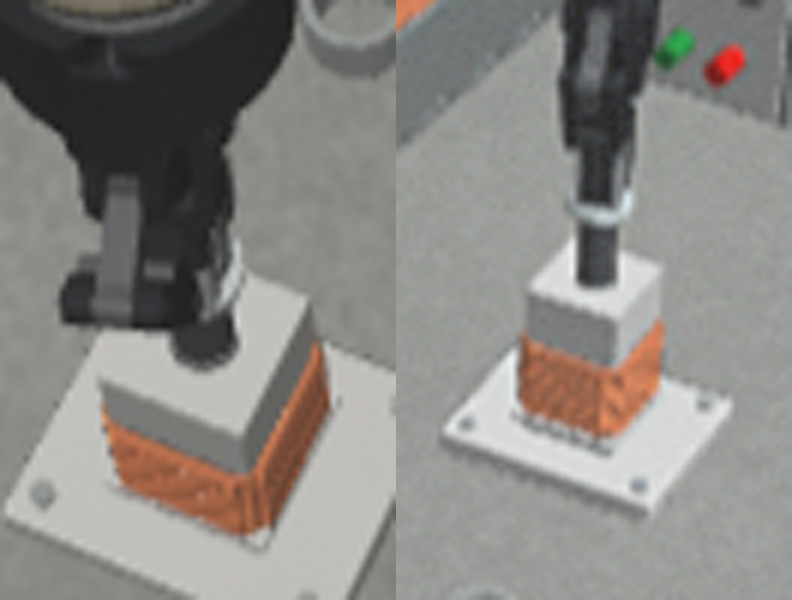

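The core is drawn and upright: its rod shows between the flange (600,205) and the bore mouth (600,280). The measured draw is about 39.6 mm with little side force. The probe is still home, so I'm handing in.

```bash
echo '[[[0,0,0],[0,0,0],0],[[0,0,0],[0,0,0],0],[[0,0,0],[0,0,0],0],[[0,0,0],[0,0,0],0]]' | python3 -m crank|tail -1; python3 d.py; python3 -c "from rig import hand_in;print(hand_in())"
```

```text
gripper_force: 30.0
t 20.72 p [ 578.6 -291.3  141.4] F [ 0.4  0.7 -2.1] w 0.251 gf 30.0 tilt 0.0 x [0.933 0.359]
the job is handed in; nothing more can be done
None
```

I touched the probe on the round and then the square terminal and hung it back in its rack, then drew the core about 40 mm, where the gripper still holds it steady; the job was handed in at 20.7 s, and no verdict came back.

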